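# Find the rocking box cover with a straightedge

### The arm

A 6-joint arm with a two-finger parallel gripper is mounted at the origin on the work surface. World frame = base frame: x ahead of the robot, y to its left, z up, the work surface at z = 0. Lengths are in m, angles in degrees, forces in N, time in s.
With the tool pointing down it reaches from about 0.3 to 0.875 m from the base axis. Payload 4.2 kg.
Tool frame: the origin (TCP) lies at the very end of the fingers, on their centre line; the grasp point (between the pads) lies 19 mm behind it; z points along the fingers, y is the line along which they close (so a half turn about z gives the same grasp; the last joint's range is limited). The gripper opens to 85 mm and grips with 20 to 120 N. Pads are 22 mm wide; open, the fingers measure 114 mm over their backs; the gripper's body (76 mm by 85 mm) begins 54 mm behind the grasp point. The pads swing forward as they close: fully open they stand 13 mm farther back than shut.
Start: joints at [67.265, 18.312, 89.639, -0, 72.044, -1.146], TCP at [0.212, 0.535, 0.231] pointing down, gripper open.
Joint ranges: [-177.97, 177.97], [-48.28, 115.42], [12.27, 149.76], [-77.06, 257.06], [2.81, 150.46], [-146.56, 146.56]. Speed limits (degrees/s): [147.25, 147.25, 180, 180, 180, 180].

### API

Orientations are given as [roll, pitch, yaw] about the fixed x, y, z axes, in that order (R = Rz(yaw) Ry(pitch) Rx(roll)).
In Python, from bench import r gives the robot as it stands. Calls block until the motion is done:
- r.goto(position, orientation): joint-space move of the TCP to a pose.
- r.move_l(position, rot=None, velocity=0.15, until_force=None): straight line of the TCP; rot=None keeps the orientation; velocity is the mean speed in m/s. With until_force (N) it stops when the force on the tool has changed by that much, and returns True; else False.
- r.goto_joints(angles): joint-space move.
- r.set_gripper(opening): opening from 0.0 (shut) to 1.0 (fully open); the grip force is fixed at half the most; returns when the fingers have stopped.
- r.pause(seconds).
- r.solve_ik(position, orientation): joint angles nearest the present ones, or None.
- r.camera(name): name is "side" or "top" or "wrist"; returns a dict with "frame" (384x512x3 uint8, red, green, blue), "K" (3x3 intrinsics, pixels), "R" (3x3) and "t" (3): a world point X has camera coordinates R X + t; the wrist camera has in their place "mount" (4x4, takes a point from camera to tool coordinates, whose origin is the TCP and whose axes are the flange's). Camera axes: x right, y down, z forward; pixel columns grow to the right and rows downward; lengths in m; the calibration is good to about 2 mm. The wrist camera is an equidistant fisheye: a pixel r from the principal point sees the ray r / f radians off the axis. A picture is of the moment at which its call begins: read the wrist's pose just before it. There is no depth.
A pose or a line that the arm cannot do raises r.IKError and nothing moves.
- r.close_job(): hands the job in; it is judged then, once.
Readings, each from a call of its own:
- r.current_time(): time.
- r.current_joints(): joint angles.
- r.current_qd(): joint speeds.
- r.current_joint_torque(): joint torques, N m.
- r.current_ee_pos(): TCP position.
- r.current_orientation(): TCP orientation.
- r.current_wrist_force(): force on the tool from outside, world axes, zero at the start.
- r.current_torque(): the same for the moment, N m.
- r.current_grip_width(): opening from 0.0 (shut) to 1.0 (fully open).
- r.current_gripper_force(): force on a finger pad.
Only numpy, scipy, OpenCV 4.12 (cv2) and the standard library are available. Lean on these libraries where they do the work, as an engineer would, in place of code of your own. Each camera call takes 0.05 s, during which the arm holds its last target. There are 200 camera calls.

### The job

One of the two grey box covers is faulty: its green plug stands slightly proud of its two aluminium end lands. Lay the steel straightedge lengthwise along the middle of a cover, across both lands and the plug, let go, and with a finger press down on its top over the land at its blue end, then likewise at its plain end, to feel whether it rocks. Slide the faulty cover flat along the bench, straight away from the robot, until all of it is just past the blue tape line; leave the sound cover where it is with the straightedge lying along it, and do not disturb the other things on the bench.

Things in the scene. Friction and masses are not known exactly. Their poses are not given: they have to be found in the camera images.
- straightedge: steel bar 200 x 24 x 28 mm high, 0.4 kg, blue sleeve on the 33 mm at its +x end. Origin: underside centre; x along it to the blue end, z up. Firm on a sound cover; on the faulty one it stands on the plug and tips about 0.035 rad towards an end pressed with over 1 N, levelling when let go. Press about 80 mm from its middle
- blue_end (a point): centre of the lower edge of the straightedge's blue end face, 100 mm along +x from its origin
- plain_end (a point): centre of the lower edge of the straightedge's plain end face, 100 mm along -x from its origin
- cover_a: loose grey box cover 190 x 80 mm, 0.6 kg; aluminium end lands 60 to 95 mm from the middle, tops 24 mm above the underside; between them a loose round green plug, top 28 mm across, in a black seat 53 mm square, 16 mm high. Plug level with the lands if sound, 3 mm higher if faulty; either may be faulty. Origin: underside centre; x along the length (about world y at start), z up
- cover_b: loose grey box cover 190 x 80 mm, 0.6 kg; aluminium end lands 60 to 95 mm from the middle, tops 24 mm above the underside; between them a loose round green plug, top 28 mm across, in a black seat 53 mm square, 16 mm high. Plug level with the lands if sound, 3 mm higher if faulty; either may be faulty. Origin: underside centre; x along the length (about world y at start), z up
- cover_a_end1 (a point): cover_a: middle of its +x end edge, on the underside
- cover_a_end2 (a point): cover_a: middle of its -x end edge, on the underside
- cover_b_end1 (a point): cover_b: middle of its +x end edge, on the underside
- cover_b_end2 (a point): cover_b: middle of its -x end edge, on the underside
- line: straight line of blue tape stuck flat on the bench beyond the covers, 560 x 19 mm, no thickness to catch on; origin at its centre, x pointing across it away from the robot, y along it
- tape_roll: bystander: roll of blue tape lying flat, 90 mm across, 24 mm high; origin: centre of the underside
- spray_bottle: bystander: clear bottle, 68 mm across, 170 mm high; origin: centre of the underside
- screwdriver: bystander: red-handled screwdriver lying at the robot's right, about 0.2 m long; origin: in its middle, on the bench; x along it
Mind the look-alikes: they are no part of the job. Leave any pink look-alike of the cover_a alone.

How it is judged:
By the outcome, as a careful person would: the job done as asked, in the order asked, and still so for the second after the job is handed in, with the robot touching nothing.
It also fails if it takes over 72 s, if anything falls off the work surface, if the arm or the gripper's body presses on something with over 40 N, if the wrist force passes 120 N, or if a joint passes its speed limit or range.

## Working session

There is one attempt and no reset: what is moved stays moved. The work goes in short steps, each a Python script; the robot and the scene stay as the last script left them, time stands still between calls to the robot, and variables do not carry over. Pictures are saved under pics/ and viewed, at most 10 in all, crops included, and the job is handed in when it is done.

```bash
mkdir -p pics; ls; python3 - <<'E'
from bench import r
import cv2,numpy as np
for n in ("top","side"):
    c=r.camera(n); cv2.imwrite(f"pics/{n}0.png",c["frame"][:,:,::-1]); print(n,c["K"],c["R"],c["t"])
    np.savez(f"pics/{n}0.npz",**c)
print(r.current_time(),r.current_orientation(),r.camera("wrist")["mount"])
E
```

```text
pics
top [[377.83532176   0.         256.43936245]
 [  0.         377.83532176 188.45375238]
 [  0.           0.           1.        ]] [[-0.01520421 -0.99975365  0.01616992]
 [-0.98069569  0.01175746 -0.19518639]
 [ 0.19494819 -0.01882542 -0.98063286]] [-0.04643158  0.47579611  1.08699916]
side [[452.35540337   0.         253.64590723]
 [  0.         452.35540337 197.61653581]
 [  0.           0.           1.        ]] [[ 0.89354759 -0.44883921  0.01077359]
 [-0.3264293  -0.66595525 -0.67078127]
 [ 0.30824766  0.59585817 -0.74157698]] [-0.44953227  0.16197278  1.44635578]
0.1 [-1.79911474e+02 -2.22865782e-03  1.58408819e+02] [[-3.48576180e-04 -9.47091716e-01 -3.20962864e-01  8.33930672e-02]
 [ 9.99999937e-01 -3.52606297e-04 -4.55680577e-05  6.56227167e-04]
 [-7.00163970e-05 -3.20962859e-01  9.47091779e-01 -1.42601686e-01]
 [ 0.00000000e+00  0.00000000e+00  0.00000000e+00  1.00000000e+00]]
```

View pics/top0.png

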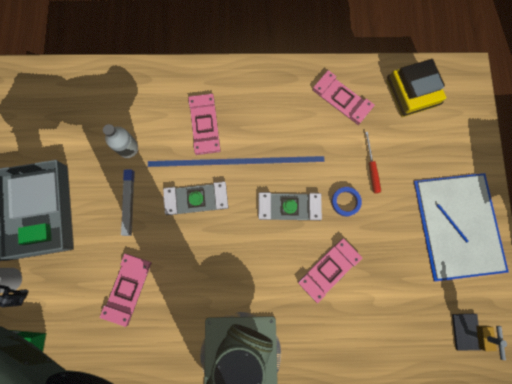

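View pics/side0.png

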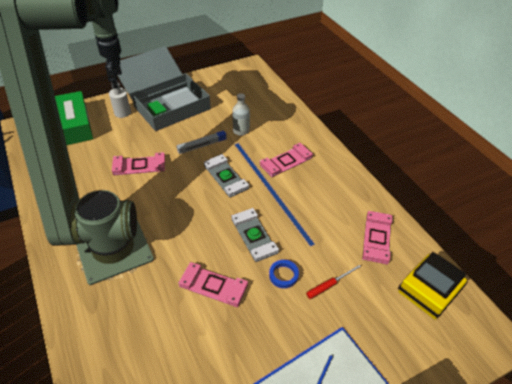

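The top view shows the straightedge at (128,175), blue end, to (126,235). The covers are at (196,198) and (290,206), and the line runs along row ~162. A pink look-alike sits at (204,123), beyond the left cover. The side view shows the same things: plugs at (226,175) and (255,233), straightedge (180,150)-(226,136).

```bash
cat > h.py <<'E'
import numpy as np,cv2
def ray(c,uv):
    d=c["R"].T@np.linalg.solve(c["K"],np.array([uv[0],uv[1],1.])); return -c["R"].T@c["t"],d/np.linalg.norm(d)
def onplane(c,uv,z):
    o,d=ray(c,uv); return o+d*(z-o[2])/d[2]
def tri(rays):
    A=sum(np.eye(3)-np.outer(d,d) for o,d in rays); b=sum((np.eye(3)-np.outer(d,d))@o for o,d in rays)
    p=np.linalg.solve(A,b); return p,max(np.linalg.norm(np.cross(p-o,d)) for o,d in rays)
def blobs(m,amin=25):
    m=m.astype(np.uint8); n,l,s,c=cv2.connectedComponentsWithStats(m)
    out=[]
    for i in range(1,n):
        if s[i,4]>=amin:
            cn=max(cv2.findContours((l==i).astype(np.uint8),cv2.RETR_EXTERNAL,cv2.CHAIN_APPROX_NONE)[0],key=len)
            out.append((c[i],s[i,4],cv2.minAreaRect(cn)))
    return out
def hsv(f): return [x.astype(int) for x in cv2.split(cv2.cvtColor(f,cv2.COLOR_RGB2HSV))]
E
python3 - <<'E'
from h import *
np.set_printoptions(precision=4,suppress=True)
C={n:dict(np.load(f"pics/{n}0.npz")) for n in("top","side")}
roi={"top":(100,330,90,245),"side":(150,330,80,290)}
for n,c in C.items():
    f=c["frame"];h,s,v=hsv(f);x0,x1,y0,y1=roi[n];R=np.zeros(h.shape,bool);R[y0:y1,x0:x1]=1
    for nm,m in dict(green=(abs(h-60)<18)&(s>110),blue=(abs(h-113)<14)&(s>100),land=(s<45)&(v>140),steel=(s<75)&(v>60)&(v<=140),pink=(h>155)&(s>70)).items():
        for b in blobs(m&R,15 if nm!="steel" else 60): print(n,nm,b[0],b[1],np.round(np.r_[b[2][0],b[2][1],b[2][2]],1), onplane(c,b[0],{"green":.024,"land":.024,"blue":0}.get(nm,.02)))
ims=[]
for n,(x0,x1,y0,y1) in {"top":(110,330,90,245),"side":(165,320,115,275)}.items():
    im=C[n]["frame"][y0:y1,x0:x1,::-1]; k=3.6 if n=="side" else 3.6
    cv2.imwrite(f"pics/{n}_crop.png",cv2.resize(im,None,fx=k,fy=k,interpolation=cv2.INTER_CUBIC))
E
```

```text
top green [195.5205 198.3767] 146 [195.5 198.5  12.7  12.7  45. ] [0.4512 0.1324 0.024 ]
top green [289.8561 206.259 ] 139 [289.5 206.   12.   13.   90. ] [ 0.4233 -0.1541  0.024 ]
top blue [233.0867 161.0607] 577 [235.5 160.9   3.6 173.1  88.3] [0.574  0.0189 0.    ]
top blue [127.5    174.6154] 78 [127.5 174.5   9.    7.   90. ] [0.5336 0.3497 0.    ]
top land [117.7707 141.0634] 205 [117.5 141.   14.   17.   90. ] [0.6359 0.3776 0.024 ]
top land [220.5197 195.1974] 304 [220.5 195.2  26.7  11.7  84.6] [0.4601 0.0565 0.024 ]
top land [169.8813 200.036 ] 278 [169.6 200.3  26.2  11.7  85.6] [0.4471 0.2099 0.024 ]
top land [264.5603 205.5049] 307 [264.5 205.8  12.1  26.1   2.5] [ 0.4266 -0.0772  0.024 ]
top land [315.099  206.2799] 293 [315.5 206.   26.   11.   90. ] [ 0.4223 -0.2311  0.024 ]
top land [123.34 230.8 ] 50 [122.6 230.7  12.5   5.8  63.4] [0.3558 0.3454 0.024 ]
top steel [120.5836 139.671 ] 538 [119.3 140.2  41.7  24.   45. ] [0.6417 0.3705 0.02  ]
top steel [236.4 160.9] 410 [235.5 160.9   6.3 177.2  88.4] [0.5689 0.0077 0.02  ]
top steel [126.9421 203.7162] 518 [127.2 20
[... 1956 characters left out ...]
00.942 ] 207 [274.1 194.3 126.6   5.3  52.9] [ 0.5677 -0.0724  0.02  ]
side steel [221.5452 172.7542] 354 [221.3 170.7  34.9  22.7  55.6] [0.4431 0.1423 0.02  ]
side steel [238.3651 191.1429] 63 [238.8 191.1   3.1  21.9  64.8] [0.4589 0.0324 0.02  ]
side steel [251.538  232.1211] 487 [252.5 232.3  32.1  24.4  61.4] [ 0.4194 -0.1509  0.02  ]
side steel [265.7536 255.8116] 69 [266.  255.7   4.5  26.2  74.4] [ 0.4176 -0.2538  0.02  ]
side pink [286.0691 159.7827] 810 [286.  158.9  19.2  51.4  65. ] [0.6892 0.0991 0.02  ]
side pink [156.9834 162.1162] 241 [157. 162.  18.  14.  90.] [0.2498 0.2994 0.02  ]
side pink [208.5176 279.9448] 1105 [212.9 283.   65.5  26.6  18.4] [ 0.2241 -0.2553  0.02  ]
```

View pics/top_crop.png

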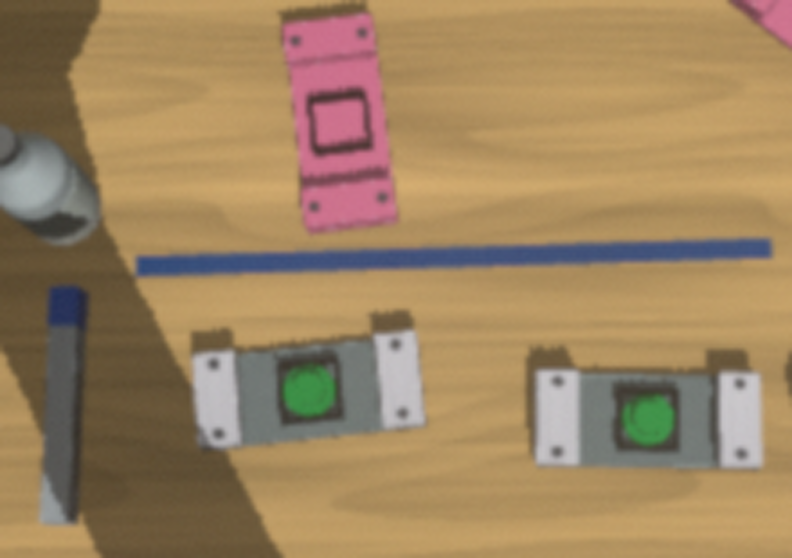

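The crop shows the left cover turned by about 5°, the right one square, and the pink piece just beyond the line opposite the left cover. The bar is half in shadow. By triangulation the land tops are at 24 mm (the two views agree within 2 mm), with the left cover at (0.453, 0.1325). Next I move over the bar and look from two wrist positions.

```bash
cat >> h.py <<'E'
from scipy.spatial.transform import Rotation as Ro
def wshot(r,name):
    p=np.array(r.current_ee_pos());o=r.current_orientation();c=r.camera("wrist")
    T=np.eye(4);T[:3,:3]=Ro.from_euler("xyz",o,degrees=True).as_matrix();T[:3,3]=p
    c["T"]=T@c["mount"]; cv2.imwrite(f"pics/{name}.png",c["frame"][:,:,::-1]); np.savez(f"pics/{name}.npz",**c); return c
def wray(c,uv):
    K=c["K"];x=(uv[0]-K[0,2])/K[0,0];y=(uv[1]-K[1,2])/K[1,1];t=np.hypot(x,y)
    d=np.array([np.sin(t)*x/t,np.sin(t)*y/t,np.cos(t)]) if t>1e-9 else np.array([0,0,1.])
    return c["T"][:3,3],c["T"][:3,:3]@d
def wplane(c,uv,z):
    o,d=wray(c,uv); return o+d*(z-o[2])/d[2]
E
python3 - <<'E'
from h import *
from bench import r
np.set_printoptions(precision=4,suppress=True)
r.goto([.44,.31,.2],[180,0,180]); a=wshot(r,"w1")
r.move_l([.44,.385,.2]); b=wshot(r,"w2")
print(r.current_time(),a["K"],r.current_joints())
cv2.imwrite("pics/w12.png",np.hstack([a["frame"][:,100:412],b["frame"][:,100:412]])[:,:,::-1])
E
```

```text
2.125 [[297.3186   0.     262.48  ]
 [  0.     297.3186 190.4393]
 [  0.       0.       1.    ]] [ 40.0489  20.3529  91.2581  -0.029   68.447  -49.9478]
```

View pics/w12.png

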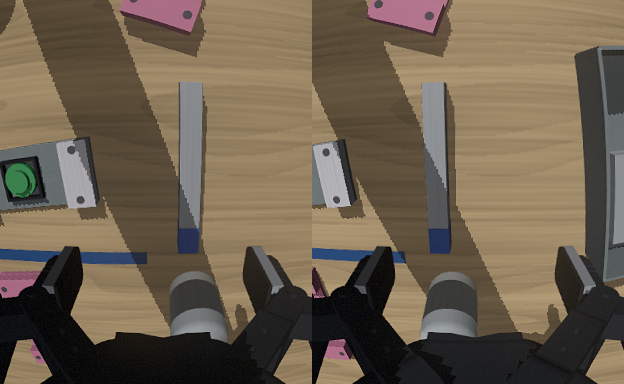

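The wrist pictures show the bar from its plain end at row 83 to its blue end at row 252 (columns 280-302 in the first full frame). I'll extract its edges and triangulate them.

```bash
python3 - <<'E'
from h import *
np.set_printoptions(precision=4,suppress=True)
W=[dict(np.load(f"pics/{n}.npz")) for n in("w1","w2")]
P=[]
for c,x0 in zip(W,(265,200)):
    h,s,v=hsv(c["frame"]); m=((s<70)&(v>75))|((abs(h-113)<14)&(s>100))
    m[:, :x0]=0;m[:,x0+60:]=0;m[:70]=0;m[258:]=0
    m=cv2.morphologyEx(m.astype(np.uint8),cv2.MORPH_OPEN,np.ones((5,5)))
    n,l,st,ce=cv2.connectedComponentsWithStats(m);k=1+st[1:,4].argmax();m=l==k
    e={y:(np.where(m[y])[0].min(),np.where(m[y])[0].max()+1) for y in(90,120,160,200,222,240)}
    col=(st[k,0]+st[k,2]//2); 
    bl=(abs(h-113)<14)&(s>100)&m; sb=blobs(bl)[0]
    print(st[k],{y:tuple(map(int,t)) for y,t in e.items()},sb)
    P.append((e,st[k],sb))
    for z in(0.,.028): print(z,"L",[wplane(c,(e[y][0],y),z)[:2] for y in(90,160,222)],"R",[wplane(c,(e[y][1],y),z)[:2] for y in(90,160,222)])
    print("rows end: ",wplane(c,(e[90][0]+10,st[k,1]),.028),"blue bottom",wplane(c,(sb[0][0],st[k,1]+st[k,3]),.0),wplane(c,(sb[0][0],st[k,1]+st[k,3]),.028))
    f=c["frame"][155]; print([tuple(map(int,q)) for q in f[e[160][0]-3:e[160][1]+4]])
E
```

```text
Traceback (most recent call last):
ValueError: zero-size array to reduction operation minimum which has no identity
```

```bash
python3 - <<'E'
from h import *
np.set_printoptions(precision=4,suppress=True)
W=[dict(np.load(f"pics/{n}.npz")) for n in("w1","w2")]
A=[]
for c,x0 in zip(W,(265,200)):
    f=c["frame"].astype(int); h,s,v=hsv(c["frame"]); d=f[:,:,0]-f[:,:,2]   # wood: R>>B; steel: R~B
    m=(d<14); m[:, :x0]=0;m[:,x0+60:]=0;m[:70]=0;m[258:]=0
    n,l,st,ce=cv2.connectedComponentsWithStats(m.astype(np.uint8));k=1+st[1:,4].argmax();m=l==k
    q={}
    for y in(90,120,160,200,222,240):
        x=np.where(m[y])[0]; q[y]=(x.min(),x.max()+1) if len(x) else None
    print(st[k],{y:t and tuple(map(int,t)) for y,t in q.items()})
    A.append(q)
    for z in(0.,.028): print(z,"L",[wplane(c,(q[y][0],y+.5),z)[:2] for y in(90,160,222) if q[y]],"R",[wplane(c,(q[y][1],y+.5),z)[:2] for y in(90,160,222) if q[y]])
    xm=st[k,0]+st[k,2]/2
    print("plain",wplane(c,(xm,st[k,1]),.028),"blue",wplane(c,(xm,st[k,1]+st[k,3]),.028),wplane(c,(xm,st[k,1]+st[k,3]),.0))
    print([int(t) for t in v[160,q[160][0]-3:q[160][1]+4]],[int(t) for t in d[160,q[160][0]-3:q[160][1]+4]])
E
```

```text
[ 277   82   26  172 3909] {90: (280, 303), 120: (279, 302), 160: (279, 302), 200: (278, 300), 222: (278, 300), 240: (277, 300)}
0.0 L [array([0.3533, 0.3315]), array([0.4354, 0.3312]), array([0.5158, 0.3313])] R [array([0.3527, 0.3578]), array([0.4352, 0.3586]), array([0.516 , 0.3595])]
0.028 L [array([0.3535, 0.3299]), array([0.429 , 0.3296]), array([0.5027, 0.3297])] R [array([0.353, 0.354]), array([0.4288, 0.3547]), array([0.5029, 0.3556])]
plain [0.3443 0.3402 0.028 ] blue [0.5458 0.3454 0.028 ] [0.5626 0.3485 0.    ]
[153, 154, 125, 73, 148, 140, 141, 138, 142, 140, 138, 139, 139, 140, 142, 138, 135, 136, 138, 141, 139, 139, 138, 138, 137, 111, 92, 96, 93, 130] [51, 54, 43, -5, -7, -6, -7, -6, -7, -5, -5, -5, -5, -5, -6, -6, -6, -6, -5, -6, -6, -6, -6, -5, -7, 2, 35, 33, 32, 45]
[ 210   82   30  172 3995] {90: (210, 234), 120: (211, 235), 160: (212, 236), 200: (215, 237), 222: (216, 239), 240: (217, 240)}
0.0 L [array([0.352 , 0.3256]), array([0.4348, 0.3254]), array([0.5157, 0.3262])] R [array([0.3528, 0.3532]), array([0.435 , 0.3542]), array([0.5154, 0.3558])]
0.028 L [array([0.3524, 0.3305]), array([0.4284, 0.3304]), array([0.5026, 0.3311])] R [array([0.3531, 0.3559]), array([0.4286, 0.3568]), array([0.5024, 0.3582])]
plain [0.3439 0.3465 0.028 ] blue [0.5455 0.3395 0.028 ] [0.5623 0.3354 0.    ]
[95, 94, 92, 85, 90, 89, 90, 89, 88, 88, 84, 101, 141, 152, 147, 145, 146, 147, 148, 149, 147, 147, 147, 158, 114, 58, 39, 86, 100, 101, 101] [33, 34, 34, 13, -5, -4, -4, -3, -3, -5, -3, -4, -7, -7, -7, -6, -6, -6, -7, -7, -7, -5, -5, -6, -5, 2, 5, 26, 35, 35, 36]
```

The two views agree at z = 28 mm: width 24.3 mm, length 201 mm, centre (0.445, 0.3427), yaw about 0.4°. Now I grasp the bar and lay it on the left cover.

```bash
python3 - <<'E'
from h import *
from bench import r
np.set_printoptions(precision=4,suppress=True)
r.goto([.445,.3428,.09],[180,0,-179.6])
r.move_l([.445,.3428,.007],velocity=.1); r.set_gripper(0.0)
print("grip",r.current_grip_width(),r.current_gripper_force(),r.current_time())
r.move_l([.445,.3428,.11],velocity=.2)
r.goto([.453,.1325,.11],[180,0,94.5]); print(r.current_joints())
r.move_l([.453,.1325,.04],velocity=.12)
w=wshot(r,"w3"); c=r.camera("side"); cv2.imwrite("pics/s3.png",cv2.resize(c["frame"][120:220,150:290,::-1],None,fx=4,fy=4))
print(r.current_wrist_force(),r.current_grip_width(),r.current_time())
E
```

```text
grip 0.26646754284114 60.88419198989868 4.2417
[ 14.9381  16.0272 112.864    0.0236  51.1599  10.3558]
[ 0.2064  0.1574 -3.4306] 0.2721557906905266 6.7833
```

View pics/w3.png

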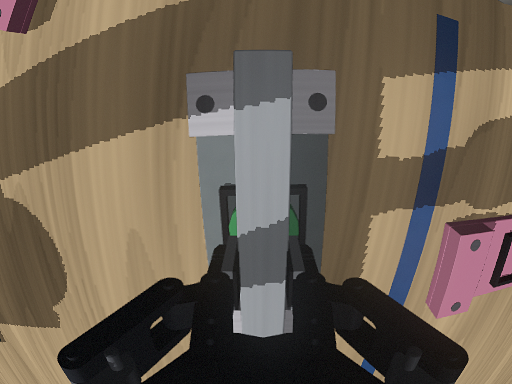

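The held bar (columns 234-291) is centred on the cover's land (187-335) and parallel to it. I lower it, release, and press both ends with force and z logged.

```bash
cat >> h.py <<'E'
def press(r,xy,ztop,tag):
    # descend in small steps to log force against height
    p=[xy[0],xy[1]]; r.move_l(p+[ztop+.008],velocity=.12); f0=r.current_wrist_force()[2]
    r.move_l(p+[ztop-.008],velocity=.012,until_force=.7); z1=r.current_ee_pos()[2]; f1=r.current_wrist_force()[2]-f0
    r.move_l(p+[z1-.007],velocity=.012,until_force=4); z2=r.current_ee_pos()[2]; f2=r.current_wrist_force()[2]-f0
    r.pause(.15); f3=r.current_wrist_force()[2]-f0; c=r.camera("side")["frame"]; np.save(f"pics/{tag}.npy",c)
    print(tag,"touch z %.4f f %.2f; firm z %.4f f %.2f hold %.2f"%(z1,f1,z2,f2,f3),r.current_time())
    r.move_l(p+[ztop+.02],velocity=.1)
E
python3 - <<'E'
from h import *
from bench import r
np.set_printoptions(precision=4,suppress=True)
print(r.move_l([.453,.1325,.022],velocity=.02,until_force=1.5),r.current_ee_pos(),r.current_wrist_force())
r.set_gripper(0.55); r.move_l([.453,.1325,.10],velocity=.15); r.set_gripper(0.0); r.pause(.2)
np.save("pics/lvl.npy",r.camera("side")["frame"]); w=wshot(r,"w4")
u=np.array([np.cos(np.radians(-85.5)),np.sin(np.radians(-85.5))]); c=np.array([.453,.1325])
for s,t in((.078,"blue"),(-.078,"plain")):
    q=c+s*u; r.move_l([*q,.085],velocity=.25); press(r,q,.054,t)
E
```

```text
True [0.4531 0.1325 0.0314] [-0.0325 -0.4177  5.5843]
blue touch z 0.0520 f 4.38; firm z 0.0520 f 3.70 hold 4.15 11.175
plain touch z 0.0520 f 5.03; firm z 0.0521 f 4.93 hold 4.66 13.925
```

View pics/w4.png

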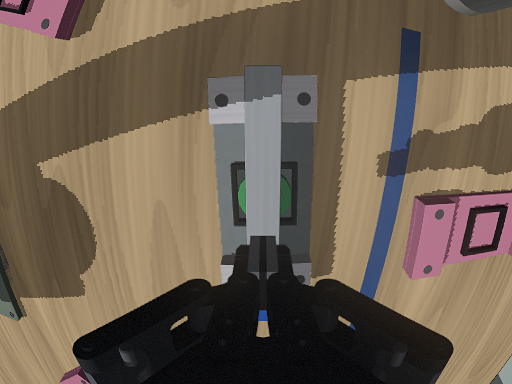

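The bar sits at z = 24.4 mm when placed, and both ends are firm at exactly 52.0 mm on first touch with no give. That makes the left cover sound and the right one faulty. Next I check the side frames for rocking and work out the push geometry from the fresh top view.

```bash
cat >> h.py <<'E'
def lineedge(c):
    h,s,v=hsv(c["frame"]); m=(abs(h-113)<16)&(s>90); m[:150]=0;m[172:]=0;m[:,:145]=0;m[:,330:]=0
    ys,xs=np.where(m); p=np.array([onplane(c,(x+.5,y+.5),0)[:2] for x,y in zip(xs,ys)])
    k=np.polyfit(p[:,1],p[:,0],1); return k   # centre x = k0*y+k1
def lands(c,x0,x1,y0,y1):
    h,s,v=hsv(c["frame"]); m=(s<45)&(v>140); M=np.zeros_like(m);M[y0:y1,x0:x1]=m[y0:y1,x0:x1]
    return [(onplane(c,b[0]+.5,.024),[onplane(c,q,.024)[:2] for q in cv2.boxPoints(b[2])+.5]) for b in blobs(M,80)]
E
python3 - <<'E'
from h import *
from bench import r
np.set_printoptions(precision=4,suppress=True)
for n in("lvl","blue","plain"):
    f=np.load(f"pics/{n}.npy");h,s,v=hsv(f);m=(abs(h-113)<14)&(s>90);M=np.zeros_like(m);M[150:215,215:262]=m[150:215,215:262];print(n,[(b[0],b[1]) for b in blobs(M,15)])
c=r.camera("top"); k=lineedge(c); print("line",k,[k[0]*y+k[1] for y in(.3,-.06,-.25)])
for l in lands(c,245,330,180,230): print(l)
E
```

```text
lvl [(array([251.0978, 163.4565]), np.int32(92)), (array([236.4906, 183.8679]), np.int32(106))]
blue [(array([255.44, 169.32]), np.int32(50)), (array([236.5357, 184.9405]), np.int32(84))]
plain [(array([251.1522, 163.5326]), np.int32(92)), (array([236.4766, 183.8131]), np.int32(107))]
line [-0.0182  0.5727] [np.float64(0.5671968797893219), np.float64(0.5737517385659139), np.float64(0.5772112473646708)]
(array([ 0.4267, -0.0812,  0.024 ]), [array([ 0.3889, -0.0506]), array([ 0.4709, -0.0636]), array([ 0.4609, -0.1268]), array([ 0.3791, -0.113 ])])
(array([ 0.4211, -0.2324,  0.024 ]), [array([ 0.4618, -0.2139]), array([ 0.4633, -0.2493]), array([ 0.3819, -0.2496]), array([ 0.3805, -0.2147])])
```

The side frames show no movement of the free end while pressing, so the left cover is confirmed sound. Next I push the right cover with both open fingers for stability, stopping short of the goal to look.

```bash
python3 - <<'E'
from h import *
from bench import r
np.set_printoptions(precision=4,suppress=True)
p=r.current_ee_pos(); r.move_l([p[0],p[1],.13],velocity=.25)
r.goto([.345,-.155,.13],[180,0,0]); r.set_gripper(1.0)
r.move_l([.33,-.155,.03],velocity=.15)
print(r.move_l([.33,-.155,-.02],velocity=.02,until_force=2),r.current_ee_pos(),r.current_wrist_force())
z=r.current_ee_pos()[2]+.004; r.move_l([.33,-.155,z],velocity=.03)
print(r.move_l([.40,-.155,z],velocity=.03,until_force=1.2),r.current_ee_pos(),r.current_wrist_force(),r.current_time())
x=r.current_ee_pos()[0]
r.move_l([x+.03,-.155,z],velocity=.04); print(r.current_wrist_force())
w=wshot(r,"w5"); c=r.camera("top"); cv2.imwrite("pics/t5.png",c["frame"][:,:,::-1]); print(r.current_time())
for l in lands(c,245,330,165,225): print(l)
E
```

```text
True [ 0.33   -0.155  -0.0132] [-0.4951  0.0601  7.417 ]
True [ 0.3742 -0.1549 -0.0094] [-0.1296 -0.3314  0.4725] 21.3667
[ 0.2897 -0.2755 -0.7483]
22.3833
(array([ 0.4427, -0.066 ,  0.024 ]), [array([ 0.4838, -0.0436]), array([ 0.4894, -0.065 ]), array([ 0.4145, -0.0836]), array([ 0.409 , -0.0625])])
```

View pics/w5.png

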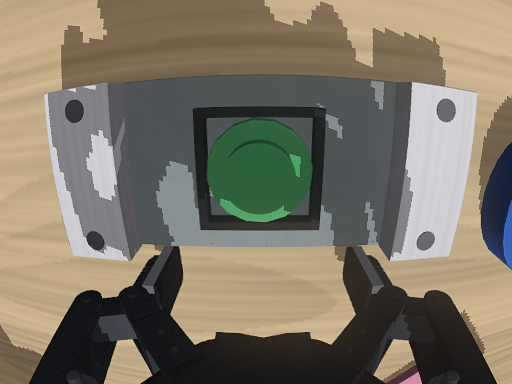

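Both fingertips are against the trailing face, the cover is square to them (lands at columns 45-130 and 400-475), and the plug is seated. I push on past the line.

```bash
python3 - <<'E'
from h import *
from bench import r
np.set_printoptions(precision=4,suppress=True)
z=r.current_ee_pos()[2]
r.move_l([.5825,-.155,z],velocity=.07); r.pause(.2); print(r.current_ee_pos(),r.current_wrist_force())
r.move_l([.54,-.155,z],velocity=.08); w=wshot(r,"w6")
r.move_l([.50,-.155,.15],velocity=.2); r.goto([.33,-.05,.3],[180,0,0])
c=r.camera("top"); np.savez("pics/t6.npz",**c); s=r.camera("side"); np.savez("pics/s6.npz",**s)
print(r.current_time(),lineedge(c))
for d,q in((c,(240,335,110,170)),(s,(255,345,160,260))):
  for l in lands(d,*q): print(l)
a=cv2.resize(c["frame"][100:240,110:335],None,fx=3.5,fy=3.5); cv2.imwrite("pics/t6.png",a[:,:,::-1])
E
```

```text
[ 0.5825 -0.155  -0.0088] [-2.5189 -0.2855 -1.2357]
28.0667 [-0.0186  0.573 ]
(array([ 0.6289, -0.0783,  0.024 ]), [array([ 0.6732, -0.0596]), array([ 0.6728, -0.0977]), array([ 0.5873, -0.0958]), array([ 0.5877, -0.0583])])
(array([ 0.63  , -0.2324,  0.024 ]), [array([ 0.6717, -0.2183]), array([ 0.6714, -0.2533]), array([ 0.589 , -0.2494]), array([ 0.5893, -0.2148])])
(array([ 0.6296, -0.0828,  0.024 ]), [array([ 0.5902, -0.0635]), array([ 0.6823, -0.0633]), array([ 0.6715, -0.1018]), array([ 0.5811, -0.1013])])
(array([ 0.6292, -0.2349,  0.024 ]), [array([ 0.5894, -0.2135]), array([ 0.683 , -0.2114]), array([ 0.6717, -0.2551]), array([ 0.5802, -0.2564])])
```

View pics/t6.png

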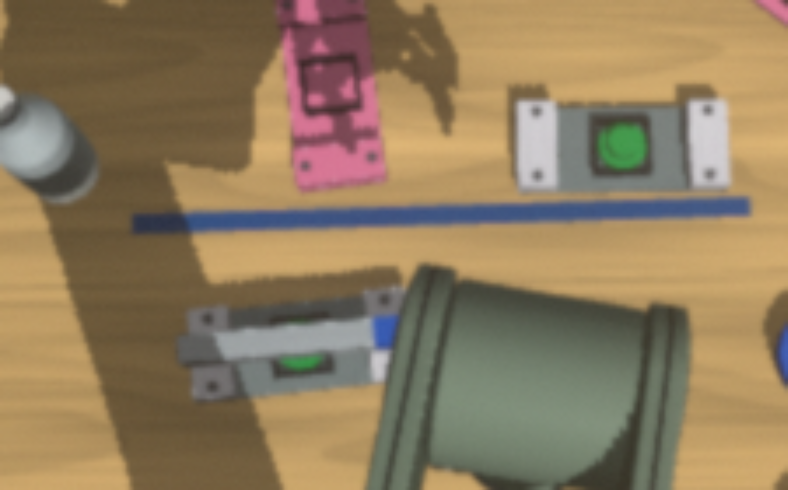

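View pics/w6.png

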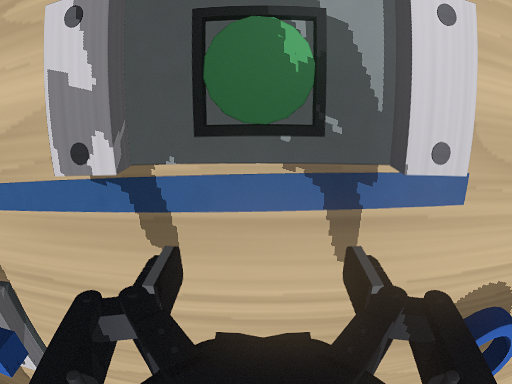

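The top view shows the right cover beyond the line, with its trailing edge at x ≈ 0.5895 against the line's far edge at 0.587 on the right-hand end. That is only about 2 mm, so I nudge it 6 mm further. The bar lies well on the left cover.

```bash
python3 - <<'E'
from h import *
from bench import r
np.set_printoptions(precision=4,suppress=True)
r.goto([.50,-.155,.15],[180,0,0]); r.move_l([.54,-.155,.01],velocity=.2); r.move_l([.54,-.155,-.009],velocity=.05)
r.move_l([.5885,-.155,-.009],velocity=.05); r.pause(.2)
r.move_l([.54,-.155,-.009],velocity=.08); r.move_l([.48,-.155,.2],velocity=.2); r.goto([.2,-.3,.35],[180,0,-30])
c=r.camera("top"); print(r.current_time(),lineedge(c))
for l in lands(c,240,335,110,170): print(l)
s=r.camera("side")
for l in lands(s,255,345,160,260): print(l[0])
a=cv2.resize(c["frame"][90:245,110:390],None,fx=2.8,fy=2.8); cv2.imwrite("pics/t7.png",a[:,:,::-1])
E
```

```text
35.1333 [-0.0184  0.5729]
(array([ 0.6336, -0.0776,  0.024 ]), [array([ 0.6765, -0.0597]), array([ 0.6761, -0.0977]), array([ 0.5906, -0.0958]), array([ 0.591 , -0.0584])])
(array([ 0.6414, -0.2349,  0.024 ]), [array([ 0.6751, -0.2152]), array([ 0.6747, -0.2502]), array([ 0.5923, -0.2464]), array([ 0.5926, -0.2118])])
[ 0.6335 -0.0831  0.024 ]
[ 0.6415 -0.2382  0.024 ]
```

View pics/t7.png

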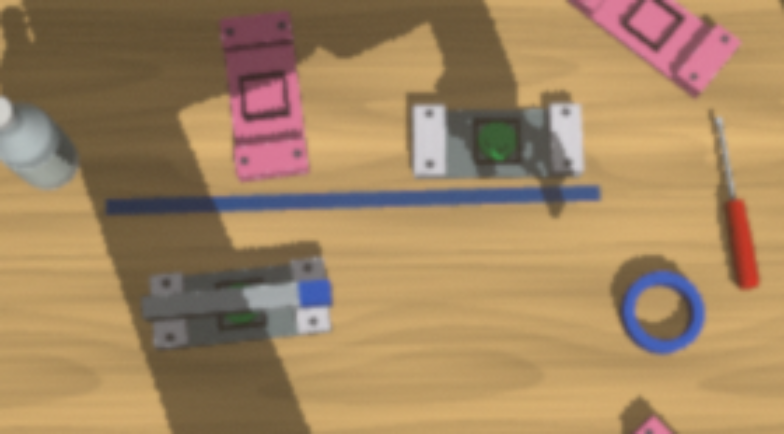

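The final picture shows the faulty cover wholly beyond the line with a clear gap. The bar lies along the sound cover, the bystanders are undisturbed, and the arm is clear.

```bash
python3 -c "
from bench import r
print(r.close_job())"
```

```text
the job is handed in; nothing more can be done
None
```

The job is handed in: the left cover felt firm at both ends, so the right cover is the faulty one (by elimination; I never laid the straightedge on it) and now lies about 7 mm past the blue line, with the straightedge left along the left cover and nothing else visibly moved.

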